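# Seat the matching thin-walled sleeve on the spring stop of a leaning cradle, gently

## Task

Three thin-walled brass sleeves lean in the slotted rack; one has the width that just fits, with a little play, between the side cheeks of the empty leaning cradle (one is too wide, one far too loose). Draw that one out with a light grip, as its wall dents easily, lower it without a knock down the cradle's channel until you feel the spring stop, press on lightly until the stop's plunger is about half way in (6 mm) and hold it there for half a second; never push it nearly all the way in. Then let go, leaving the sleeve lying in the channel on the stop, and leave the other two sleeves and everything else where they are.

Things in the scene. Friction and masses are not known exactly. Their poses are not given: they have to be found in the camera images.
- sleeve_a: the sleeve that fits: plain brass, 36 mm in diameter, 150 mm long, about 0.2 kg, thin-walled: grip with 8 to 12 N per pad (less lets it droop, over 15 dents it). It leans 35 degrees from vertical in one of the rack slots, upper end towards -y of the rack. Body z runs along it, foot to top; the body origin lies on its skin at the foot, so use the two points on its axis
- sleeve_a_foot (a point): centre of the 36 mm sleeve's foot (lower end face), on its axis; z along the axis, upwards
- sleeve_a_top (a point): centre of the 36 mm sleeve's upper end face, on its axis, 150 mm from the foot; z along the axis, upwards
- sleeve_b_top (a point): centre of the upper end face of the look-alike sleeve that is too thin: 28 mm in diameter, 150 mm long, in another slot; z along its axis
- sleeve_c_top (a point): centre of the upper end face of the look-alike sleeve that is too wide: 44 mm in diameter, 150 mm long, in another slot; z along its axis
- rack: fixed green rack, base 170 x 110 mm; origin at the centre of its underside. Three slots 51 mm apart along its x. A leaning board carries the lower 85 mm of each sleeve; the upper 65 mm stand free, but neighbours are too close (10 to 19 mm) for a finger between: pinch a sleeve from its upper and lower sides, tool along its axis. Fins 14 mm high. Rack and cradle may swap sides
- cradle: fixed cradle: dark steel foot plate 100 x 150 mm carrying the grey channel, which leans 30 degrees from vertical with its upper end towards -y of the cradle. Origin: centre of its underside, on the table
- cradle_bed: the grey channel. z runs up along it, y out of its floor, x across; origin on the floor midway between the cheeks, 50 mm above the table. Floor from z = -30 to 90 mm; cheeks 22 mm high, 41 mm apart; a 36 mm sleeve lies with its axis at y = 18, x = 0. A spring stop stands in it: its free upper face is anywhere from z = 0 to 36 mm, set anew each time, not measured: feel for it
- plunger (a joint): how far the spring stop's steel plunger plate (37 x 30 mm, across the channel) is pushed in along the channel: 0 = free, 0.006 m = half way, 0.012 m = fully in. Spring 0.7 N per mm (half way: 4 N); the weight of the resting sleeve alone pushes it in 2 to 3 mm. Over 0.010 m is too hard
- mallet: bystander: mallet with a light wooden handle and black head, 310 mm long, lying
- screwdriver: bystander: green-handled screwdriver, lying
- spanner: bystander: steel spanner, lying
- tub: bystander: white plastic tub with lid, 100 mm wide and 100 mm high
- glue: bystander: small white bottle with blue cap, 36 mm wide and 100 mm high, standing near the robot
- collar: bystander: steel collar, 70 mm wide and 22 mm high, flat on the table
There are look-alikes about, which are no part of the job. Leave any orange or pink look-alike of the sleeve_a alone.

How it is judged:
By the outcome, as a careful person would: the job done as asked, in the order asked, and still so for the second after the job is handed in, with the robot touching nothing.
It also fails if it takes over 58 s, if anything falls off the work surface, if the arm or the gripper's body presses on something with over 40 N, if the wrist force passes 120 N, or if a joint passes its speed limit or range.

## Robot

A 7-joint arm with a two-finger parallel gripper is mounted at the origin on the work surface. World frame = base frame: x ahead of the robot, y to its left, z up, the work surface at z = 0. Lengths are in mm, angles in rad, forces in N, time in s.
With the tool pointing down it reaches from about 400 to 900 mm from the base axis. Payload 5.5 kg.
Tool frame: the origin (TCP) lies between the finger pads; the fingertips stand 8 mm ahead of it and the grasp point (between the pads) lies 11 mm behind it; z points along the fingers, y is the line along which they close (so a half turn about z gives the same grasp; the last joint's range is limited). The gripper opens to 92 mm and grips with 3 to 60 N. Pads are 19 mm wide; open, the fingers measure 130 mm over their backs; the gripper's body (75 mm by 190 mm) begins 47 mm behind the grasp point.
Start: joints at [1.365, 0.501, -0.427, 1.55, 0.221, 1.138, -0.21], TCP at [293.711, -579.856, 234.729] pointing down, gripper open.
Joint ranges: [-2.88, 2.88], [-0.31, 2.03], [-1.54, 1.56], [0.2, 2.42], [-1.41, 4.55], [0.19, 2.02], [-2.57, 2.57]. Speed limits (rad/s): [2.57, 2.57, 3.14, 3.14, 3.14, 3.14, 3.14].

## Interface

Orientations are given as a rotation vector (axis times angle).
In Python, from rig import status, imaging, order, nets gives the robot as it stands. The module is installed in compiled form; this text tells all that it offers.
- The arm moves only by the tool play_rows, never from a script. Its argument "deltas" is text: rows parted by semicolons, each of 7 numbers parted by spaces: the shift along the tool's x, y, z in cm, then the turn, a rotation vector about the tool's x, y, z in degrees, then the opening, from 0 (shut) to 1 (fully open). A call has 1 to 20 rows; each row shifts and turns the commanded pose from where the row before left it, along the tool's axes as they then stand; what a row does not reach is not made up. A row lasts 1/8 s, in which the tool goes at most 62.5 mm and 10.7 degrees, less where a joint would pass 70% of its speed; a pose out of reach is approached as far as the arm can. A call is refused whole if a number of a shift passes 6.25 or a number of a turn 10.7, either way. A call with a gripper value outside its range is refused whole. The fingers move at their own pace and stop on an object; "grip_force" is the grip in N (left out, the last holds). Time passes only in rows, so rows that do not move let the fingers close. It gives the time, the measured TCP pose, the force, the opening and the grip force at its end, in the units of the state.
- status.state(): the state, without advancing time (a new reading comes with each control period).
- imaging.capture(name): name is "side" or "top" or "wrist"; returns (picture, depth): 384x512x3 uint8, red, green, blue; 384x512 float32, mm along the optical axis (not along the pixel's ray), 0 where there is no reading.
- imaging.camera_model(name): a dict with "camera_matrix" (3x3 intrinsics, pixels), "cam_to_world" (4x4, takes a point from camera to world coordinates). Camera axes: x right, y down, z forward; pixel columns grow to the right and rows downward; lengths in mm; the calibration is good to about 2 mm. The wrist camera is an equidistant fisheye: a pixel r from the principal point sees the ray r / f radians off the axis. A picture is of the moment at which its call begins: read the wrist's pose just before it. camera_model takes no time and is no camera call; for the wrist camera it gives the pose at the moment of the call.
- order.finish_job(): hands the job in; it is judged then, once.
Trained networks look in the newest picture that a camera, given by its name, has taken for a name from the list of things; names that differ only in an ending like _2 or _b are one class to them, and where a whole thing is asked for, a point or a joint stands for the part that bears it (a point fixed in the world has none). Each returns a list of dicts, best first, with "conf" (0 to 1); they miss things now and then, are a little off and sometimes report something else, mostly with a low value. They report only what shows in the picture. A call takes as long as a camera call. They do not tell look-alikes from the thing itself.
- nets.cut_out(camera, target): "region" (384x512 bool, what is visible of it) and "rect" ([left, top, right, bottom] in pixels, round what is visible of it).
The state is a dict: "time": time; "joints": joint angles; "qd": joint speeds; "tau": joint torques, N m; "tool_pos": TCP position; "ee_rot": TCP orientation; "force": force on the tool from outside, world axes, zero at the start; "wrist_torque": the same for the moment, N m; "grip_width": opening from 0.0 (shut) to 1.0 (fully open); "finger_force": force on a finger pad.
Only numpy, scipy, OpenCV 4.12 (cv2) and the standard library are available. Lean on these libraries where they do the work, as an engineer would, in place of code of your own. Each camera call takes 0.05 s, during which the arm holds its last target. There are 200 camera calls.

## Working session

There is one attempt and no reset: what is moved stays moved. The work goes in short steps, Python scripts to look and compute and a tool call to move; the robot and the scene stay as the last step left them, time stands still between calls to the robot, and variables do not carry over. Pictures are saved under pics/ and viewed, at most 10 in all, crops included, and the job is handed in when it is done.

Besides the shell and the picture viewer there is one more tool, called after "Request:" as name(argument=value, ...) on one line, values as JSON. play_rows: Moves the arm, as the interface text tells. Its arguments: {"type":"object","properties":{"deltas":{"type":"string"},"grip_force":{"type":"number"}},"required":["deltas"]}

```bash
mkdir -p pics
cat > h.py <<'E'
import numpy as np, cv2
from scipy.spatial.transform import Rotation as R
from rig import status, imaging, order, nets
def pts(name, depth):
    m=imaging.camera_model(name); K=np.array(m["camera_matrix"]); T=np.array(m["cam_to_world"])
    v,u=np.mgrid[0:384,0:512]
    x=(u-K[0,2])/K[0,0]; y=(v-K[1,2])/K[1,1]
    P=np.stack([x*depth,y*depth,depth],-1)
    W=P@T[:3,:3].T+T[:3,3]; W[depth<=0]=np.nan
    return W
def save(n,p): cv2.imwrite(f"pics/{n}.png",cv2.cvtColor(p,cv2.COLOR_RGB2BGR))
E
python3 - <<'E'
from h import *
s=status.state(); print(s)
ims=[]
for c in ["top","side"]:
    p,d=imaging.capture(c); np.savez(f"{c}.npz",p=p,d=d); save(c,p)
    W=pts(c,d)
    for t in ["sleeve_a","rack","cradle","cradle_bed"]:
        for r in nets.cut_out(c,t)[:5]:
            reg=r["region"]; print(c,t,round(r["conf"],2),np.round(r["rect"]),reg.sum(),np.round(np.nanmedian(W[reg],0)),np.round(np.nanmin(W[reg],0)),np.round(np.nanmax(W[reg],0)))
E
```

```text
{'time': 0.0, 'joints': array([ 1.3651841 ,  0.50185487, -0.42680501,  1.55145269,  0.22079366,
        1.13825586, -0.21030667]), 'qd': array([ 0.00052748, -0.00105283, -0.00108744, -0.00045384, -0.00050205,
        0.00085469,  0.00083601]), 'tau': array([ 3.98670136e-04, -5.66590083e+01, -5.81611499e+00, -2.79108024e+01,
       -6.86035585e-02,  3.10029241e-02,  1.91221388e-04]), 'tool_pos': array([ 293.35559541, -579.28043683,  233.67401265]), 'ee_rot': array([-3.05382681e+00, -7.29335080e-01,  5.61839057e-04]), 'force': array([-0.1684154 , -0.52082559,  0.27430118]), 'wrist_torque': array([ 0.05968536,  0.00712594, -0.00393535]), 'finger_force': 0.0, 'grip_width': 0.9991097107298629}
top sleeve_a 0.83 [186. 219. 220. 232.] 315 [513. 132. 138.] [495.  86.  54.] [536. 192. 182.]
top sleeve_a 0.75 [162. 262. 206. 282.] 459 [364. 198.  32.] [323. 130.  -7.] [402. 270.  46.]
top sleeve_a 0.7 [166. 142. 212. 168.] 472 [765. 200.  31.] [723. 127.  -7.] [812. 275.  45.]
top rack 0.75 [181. 187. 213. 238.] 650 [560. 183.  57.] [484. 103.  -5.] [664. 219. 110.]
top rack 0.43 [295. 195. 32
[... 269 characters left out ...]
174.  146.]
top cradle_bed 0.57 [113. 186. 145. 268.] 1001 [597. 400.  37.] [384. 360.  -5.] [657. 452.  70.]
side sleeve_a 0.9 [240. 269. 272. 326.] 731 [358. 211.  33.] [320. 112.  -3.] [408. 277.  42.]
side sleeve_a 0.78 [215. 211. 249. 260.] 678 [509. 145. 117.] [494. -11.  -1.] [646. 197. 181.]
side sleeve_a 0.72 [145. 206. 191. 230.] 463 [760. 213.  32.] [722. 140.   0.] [805. 278.  42.]
side rack 0.64 [190. 214. 248. 277.] 1450 [539. 191.  27.] [479.  48.  -4.] [677. 227. 129.]
side cradle 0.95 [271. 146. 315. 198.] 1227 [ 584. -208.   43.] [ 530. -380.   -2.] [ 725. -137.  141.]
side cradle_bed 0.64 [283. 147. 309. 186.] 694 [ 590. -218.   82.] [ 554. -338.   -2.] [ 718. -169.  141.]
```

View pics/top.png

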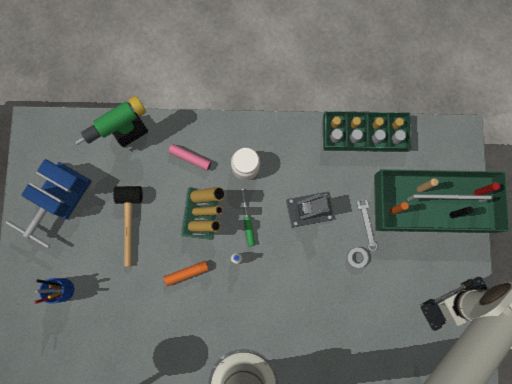

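View pics/side.png

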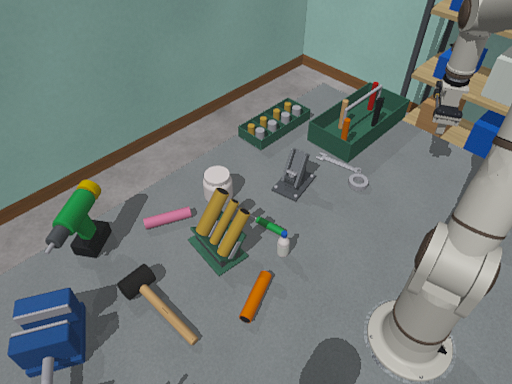

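The top view shows three brass sleeves at about (205,195), (207,211) and (203,226), with their upper ends to the right (-y), and the cradle at (310,210). The wide sleeve looks like the far one and the 36 mm one like the near one. Next I fit the geometry.

```bash
cat > fit.py <<'E'
from h import *
from scipy.optimize import least_squares
def fitcyl(Q):
    # axis through c with direction d, radius r
    c0=Q.mean(0)
    def par(p):
        d=np.array([p[2],p[3],1.]); d/=np.linalg.norm(d)
        return np.array([p[0],p[1],c0[2]]),d
    def f(p):
        c,d=par(p); v=Q-c
        return np.linalg.norm(v-np.outer(v@d,d),axis=1)-p[4]
    r=least_squares(f,[c0[0],c0[1]+5,0,-0.7,18],loss="soft_l1",f_scale=1.5)
    c,d=par(r.x); t=(Q-c)@d
    return c,d,r.x[4],np.percentile(t,[1,99]),np.sqrt(np.mean(np.clip(r.fun,-5,5)**2))
E
python3 - <<'E'
from fit import *
allP=[]
for c in ["top","side"]:
    z=np.load(f"{c}.npz"); W=pts(c,z["d"]); hsv=cv2.cvtColor(z["p"],cv2.COLOR_RGB2HSV)
    box=(W[...,0]>450)&(W[...,0]<680)&(W[...,1]>60)&(W[...,1]<250)
    m=box&(hsv[...,0]>14)&(hsv[...,0]<32)&(hsv[...,1]>110)&(W[...,2]>15)
    n,l,st,_=cv2.connectedComponentsWithStats(m.astype(np.uint8),connectivity=4)
    for i in range(1,n):
        if st[i,4]<60: continue
        Q=W[l==i]; cc,d,r,t,e=fitcyl(Q)
        print(c,st[i],"r",round(r,1),"d",np.round(d,3),"top",np.round(cc+d*t[1]),"bot",np.round(cc+d*t[0]),"rms",round(e,2),"len",np.round(t[1]-t[0]))
    g=box&(hsv[...,0]>50)&(hsv[...,0]<95)&(hsv[...,1]>80)&(W[...,2]<20)
    print("rackbase",cv2.minAreaRect(W[g][:,:2].astype(np.float32)),g.sum(),np.median(W[g][:,2]))
    b=(W[...,0]>500)&(W[...,0]<690)&(W[...,1]>-330)&(W[...,1]<-110)
    f=b&(W[...,2]>4)&(W[...,2]<22); 
    print("plate",cv2.minAreaRect(W[f][:,:2].astype(np.float32)),f.sum(),np.median(W[f][:,2]))
    for lo in range(20,160,20):
        s=b&(W[...,2]>lo)&(W[...,2]<lo+20)
        if s.sum()>3: print(lo,s.sum(),np.round(np.percentile(W[s],[3,50,97],axis=0)).tolist())
E
```

```text
top [190 187  30  16 320] r 20.7 d [-0.063 -0.573  0.817] top [613.  85. 175.] bot [622. 172.  52.] rms 1.66 len 151.0
top [192 206  29  10 205] r 12.5 d [-0.062 -0.575  0.816] top [562.  86. 168.] bot [571. 171.  47.] rms 1.72 len 149.0
top [188 220  29  12 266] r 17.4 d [-0.059 -0.568  0.821] top [512.  94. 170.] bot [521. 179.  48.] rms 1.58 len 150.0
rackbase ((568.066650390625, 159.16070556640625), (106.33750915527344, 162.69845581054688), 84.10166931152344) 109 7.783452803875889
plate ((594.7820434570312, -220.27166748046875), (219.6736602783203, 189.72547912597656), 89.56646728515625) 982 8.482125261035549
20 46 [[554.0, -267.0, 21.0], [578.0, -180.0, 33.0], [617.0, -170.0, 39.0]]
40 59 [[555.0, -222.0, 41.0], [579.0, -189.0, 54.0], [612.0, -178.0, 60.0]]
60 178 [[559.0, -229.0, 61.0], [587.0, -207.0, 71.0], [612.0, -184.0, 79.0]]
80 107 [[560.0, -245.0, 80.0], [593.0, -231.0, 88.0], [617.0, -195.0, 99.0]]
100 92 [[563.0, -256.0, 101.0], [596.0, -244.0, 112.0], [617.0, -215.0, 120.0]]
120 118 [[565.0, -265.0, 121.0], [598.0, -252.0, 128.0], [625.0, -225.0, 139.0]]
side [196 18
[... 378 characters left out ...]
162.752685546875), (109.2977523803711, 169.5443878173828), 84.30007934570312) 493 9.264635901325164
plate ((595.69482421875, -219.60923767089844), (186.74513244628906, 219.20608520507812), 0.07903590053319931) 623 10.363413211001102
20 98 [[555.0, -248.0, 22.0], [580.0, -189.0, 33.0], [609.0, -172.0, 38.0]]
40 93 [[556.0, -252.0, 41.0], [574.0, -193.0, 51.0], [614.0, -175.0, 60.0]]
60 174 [[559.0, -231.0, 61.0], [588.0, -203.0, 70.0], [614.0, -179.0, 79.0]]
80 142 [[560.0, -241.0, 81.0], [596.0, -224.0, 89.0], [618.0, -190.0, 99.0]]
100 125 [[564.0, -253.0, 101.0], [598.0, -237.0, 110.0], [621.0, -211.0, 119.0]]
120 101 [[565.0, -259.0, 121.0], [600.0, -243.0, 127.0], [622.0, -223.0, 138.0]]
```

```bash
cat >> h.py <<'E'
def wpts(depth,m):
    K=np.array(m["camera_matrix"]); T=np.array(m["cam_to_world"])
    v,u=np.mgrid[0:384,0:512]
    x=(u-K[0,2])/K[0,0]; y=(v-K[1,2])/K[1,1]; th=np.hypot(x,y)
    s=np.where(th>1e-6,np.tan(th)/np.maximum(th,1e-6),1)
    W=np.stack([x*s*depth,y*s*depth,depth],-1)@T[:3,:3].T+T[:3,3]
    W[(depth<=0)|(th>1.3)]=np.nan
    return W
def tool():
    s=status.state(); return np.array(s["tool_pos"]),R.from_rotvec(s["ee_rot"]).as_matrix(),s
def axes(d):  # tool frame for sleeve axis d (up), y_t pointing down-lean side
    z=-d/np.linalg.norm(d); x=np.cross(z,[0,0,1.]); x/=np.linalg.norm(x)
    if x[0]<0:x=-x
    return np.stack([x,np.cross(z,x),z],1)
def plan(p,M):
    q,A,s=tool()
    print("shift cm now-tool",np.round(A.T@(p-q)/10,2),"shift cm target-tool",np.round(M.T@(p-q)/10,2),
      "turn deg",np.round(np.degrees(R.from_matrix(A.T@M).as_rotvec()),1))
E
python3 - <<'E'
from h import *
q,A,s=tool(); m=imaging.camera_model("wrist"); T=np.array(m["cam_to_world"])
print(np.round(A.T@(T[:3,3]-q)),np.round(A.T@T[:3,:3],2).tolist(),np.array(m["camera_matrix"])[:2].tolist())
# cradle yaw from plate (colour/height mask side+top)
for c in ["top","side"]:
    z=np.load(f"{c}.npz"); W=pts(c,z["d"]); p=z["p"].astype(int)
    b=(W[...,0]>515)&(W[...,0]<670)&(W[...,1]>-320)&(W[...,1]<-120)
    f=b&(W[...,2]>5)&(W[...,2]<20)&(p.sum(2)<np.median(p[b].sum(1))-20)
    print(cv2.minAreaRect(W[f][:,:2].astype(np.float32)),f.sum())
d=np.array([0.12,-0.485,0.866]); d/=np.linalg.norm(d)
M=axes(d); p=np.array([590,-215,50])+d*330
print(p,M); plan(p,M)
E
```

```text
[  68.   -1. -151.] [[0.0, -0.97, -0.26], [1.0, 0.0, 0.0], [-0.0, -0.26, 0.97]] [[297.3186396354542, 0.0, 259.67598921169576], [0.0, 297.3186396354542, 191.82476847210788]]
((592.59375, -233.0563507080078), (100.89729309082031, 172.3363494873047), 10.875432014465332) 557
((594.0137939453125, -227.2992706298828), (104.68526458740234, 170.14085388183594), 10.908848762512207) 456
[ 629.60829881 -375.08354102  335.83988973] [[ 0.97072832  0.20803964 -0.12002515]
 [ 0.2401802  -0.8408269   0.48510164]
 [-0.         -0.49972956 -0.86618148]]
shift cm now-tool [ 39.22  -3.09 -10.11] shift cm target-tool [ 37.53 -15.28  -2.86] turn deg [29.9  3.4 12.7]
```

Request:
play_rows(deltas="0 0 -4 0 0 0 1; 2 0 -5 0 0 0 1; 5 0 -3 0 0 0 1; 5 0 0 0 0 0 1; 5 0 0 0 0 0 1; 5 0 0 0 0 0 1; 5 0 0 0 0 0 1; 5 0 0 0 0 0 1; 0 0 0 7.5 0.8 3 1; 0 0 0 7.5 0.8 3 1; 0 0 0 7.5 0.8 3 1; 0 0 0 7.5 0.8 3 1; 0 0 0 0 0 0 1", grip_force=9)

```text
time: 2.12
tool_pos: [578.6, -437.3, 348.6]
ee_rot: [-2.594, -0.326, 0.095]
force: [0.1, -0.0, -0.7]
grip_width: 0.997
finger_force: 0.0
```

Run:
```python
from h import *
d=np.array([0.0945,-0.491,0.866]); plan(np.array([590,-217,50])+260*d,axes(d)); print(status.state()["joints"],tool()[0])
```

```text
shift cm now-tool [ 5.83 -3.26 10.4 ] shift cm target-tool [ 5.29 -3.62 10.57] turn deg [-0.4  2.   2.9]
[ 0.89311468  0.95370717 -0.48472708  0.62805162  0.02333874  2.01116568
 -0.79571222] [ 578.5608468  -437.30406741  348.56216802]
```

Request:
play_rows(deltas="2 -1 4 0 1 1.5 1; 2 -1 4 0 1 1.5 1; 2 -1 3 0 0 0 1; 0 0 0 0 0 0 1; 0 0 0 0 0 0 1")

```text
time: 2.75
tool_pos: [619.4, -343.1, 276.8]
ee_rot: [-2.608, -0.254, 0.062]
force: [0.8, -1.3, -0.3]
grip_width: 1.003
finger_force: 0.0
```

Run:
```python
from h import *
d=np.array([0.0945,-0.491,0.866]); plan(np.array([590,-217,50])+260*d,axes(d)); print(status.state()["joints"],tool()[0])
m=imaging.camera_model("wrist"); p,dep=imaging.capture("wrist"); save("w1",p); W=wpts(dep,m); np.savez("w1.npz",p=p,W=W)
for r in nets.cut_out("wrist","cradle_bed")[:2]+nets.cut_out("wrist","cradle")[:2]:
    Q=W[r["region"]]; print(r["conf"],r["rect"],r["region"].sum(),np.nanmin(Q,0),np.nanmax(Q,0))
```

```text
shift cm now-tool [-0.5   0.13  0.11] shift cm target-tool [-0.5   0.13  0.11] turn deg [ 0.  -0.1  0.3]
[ 0.86668273  0.87672169 -0.51218483  0.9477243  -0.02536923  1.71591936
 -0.91993582] [ 619.36645713 -343.11158846  276.7820846 ]
0.57 [61.7, 87.0, 94.1, 164.2] 692 [434.25936934  93.17190612  -1.2217523 ] [655.71357832 568.68110192 175.10666807]
0.33 [388.5, 175.6, 419.6, 245.9] 811 [ 5.33893683e+02 -4.25726230e+02 -1.53765723e-01] [ 627.94801201 -385.94422824   11.54162443]
0.92 [232.1, 127.6, 327.3, 209.9] 6452 [ 494.43198059 -304.31053518   -1.60211084] [ 652.65137636 -131.8317963   140.63976659]
```

View pics/w1.png

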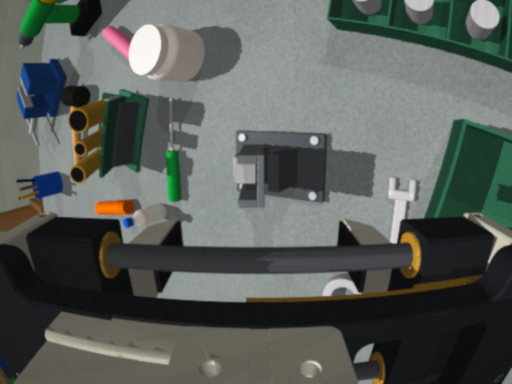

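The wrist view shows the cradle plate around (237–327, 130–205), with the channel at about (235–265, 150–205). Next I fit the bed frame to the point cloud.

```bash
cat > bed.py <<'E'
from h import *
def bedR(yaw,lean=30):
    Rz=R.from_euler("z",yaw,degrees=True).as_matrix(); l=np.radians(lean)
    return Rz@np.array([[1,0,0],[0,np.cos(l),-np.sin(l)],[0,np.sin(l),np.cos(l)]]).T.T
E
python3 - <<'E'
from bed import *
src={}
for c in ["top","side"]:
    z=np.load(f"{c}.npz"); src[c]=(pts(c,z["d"]),z["p"])
z=np.load("w1.npz"); src["w"]=(z["W"],z["p"])
l=np.radians(30)
for c,(W,p) in src.items():
    b=(W[...,0]>515)&(W[...,0]<670)&(W[...,1]>-320)&(W[...,1]<-120)
    f=b&(W[...,2]>5)&(W[...,2]<20)&(p.astype(int).sum(2)<np.median(p[b].astype(int).sum(1))-20)
    rc=cv2.minAreaRect(W[f][:,:2].astype(np.float32)); print(c,"plate",np.round(rc[0],1),np.round(rc[1],1),round(rc[2],2))
    B=bedR(10.9); o=np.array([590,-217,50.]) 
    m=b&(W[...,2]>25); Q=(W[m]-o)@B
    q=Q[(Q[:,2]>-20)&(Q[:,2]<95)&(abs(Q[:,0])<35)&(abs(Q[:,1])<45)]
    print(" hist y",np.histogram(q[:,1],np.arange(-45,46,3))[0].tolist())
    print(" x-bins: med y, n",[(int(a),round(float(np.median(k[:,1])),1),len(k)) for a in range(-33,33,3) for k in [q[(q[:,0]>=a)&(q[:,0]<a+3)]] if len(k)>3])
    hi=q[(q[:,0]>-12)&(q[:,0]<12)]
    print(" centre strip by z",[(int(a),round(float(np.median(k[:,1])),1),len(k)) for a in range(-20,95,8) for k in [hi[(hi[:,2]>=a)&(hi[:,2]<a+8)]] if len(k)>2])
p=src["w"][1][110:225,215:345]; save("crop1",cv2.resize(p,None,fx=5,fy=5,interpolation=cv2.INTER_CUBIC))
E
```

```text
top plate [ 592.6 -233.1] [100.9 172.3] 10.88
 hist y [0, 0, 0, 0, 0, 0, 0, 0, 0, 0, 0, 0, 1, 6, 28, 82, 84, 36, 16, 20, 17, 24, 50, 69, 55, 23, 23, 15, 0, 0]
 x-bins: med y, n [(-33, 16.8, 34), (-30, 24.3, 26), (-27, 25.0, 25), (-24, 24.1, 25), (-21, 24.0, 16), (-18, 4.4, 23), (-15, 4.7, 23), (-12, 4.2, 26), (-9, 5.0, 28), (-6, 7.1, 25), (-3, 8.0, 29), (0, 6.2, 22), (3, 5.1, 27), (6, 7.2, 24), (9, 3.7, 25), (12, 6.1, 30), (15, 7.7, 25), (18, 11.4, 35), (21, 24.6, 32), (24, 25.4, 25), (27, 24.3, 20), (30, 22.4, 4)]
 centre strip by z [(-20, 32.7, 3), (-12, 33.5, 11), (-4, 32.0, 13), (4, 23.5, 15), (12, 18.7, 53), (20, 2.7, 11), (28, 3.7, 9), (36, 3.4, 15), (44, 2.6, 11), (52, 2.4, 10), (60, 3.3, 10), (68, 3.3, 14), (76, 2.3, 10), (84, 1.4, 18), (92, 6.2, 3)]
side plate [ 594.  -227.3] [104.7 170.1] 10.91
 hist y [0, 0, 1, 2, 6, 2, 3, 3, 0, 0, 0, 0, 0, 4, 4, 35, 95, 75, 46, 26, 15, 25, 37, 60, 79, 43, 23, 27, 12, 6]
 x-bins: med y, n [(-33, 18.4, 10), (-30, 17.7, 85), (-27, 26.2, 31), (-24, 26.7, 49), (-21, 27.2, 13), (-18, 31.3, 10), (-15, 29.4, 8), (-12, 8.9, 26), (-9, 6.6, 26), (-6
[... 434 characters left out ...]
 [ 592.3 -230.3] [ 96.7 133.7] 11.45
 hist y [56, 62, 66, 74, 74, 77, 79, 85, 90, 103, 81, 89, 23, 0, 119, 186, 121, 152, 149, 152, 153, 150, 142, 143, 60, 49, 56, 39, 0, 0]
 x-bins: med y, n [(-33, 13.5, 26), (-30, 12.9, 65), (-27, 4.9, 90), (-24, 14.1, 380), (-21, -10.5, 103), (-18, 2.7, 127), (-15, -0.7, 117), (-12, -0.7, 121), (-9, -0.1, 118), (-6, -0.1, 122), (-3, 1.6, 133), (0, 1.6, 125), (3, 0.5, 127), (6, -1.7, 117), (9, -16.4, 79), (12, -17.6, 87), (15, -13.8, 93), (18, -17.5, 79), (21, -12.6, 176), (24, 12.7, 81), (27, 12.7, 264)]
 centre strip by z [(-12, 7.1, 12), (-4, -43.5, 22), (4, -40.0, 48), (12, 20.4, 390), (20, -30.4, 51), (28, -14.6, 180), (36, -20.1, 92), (84, 1.6, 147)]
```

View pics/crop1.png

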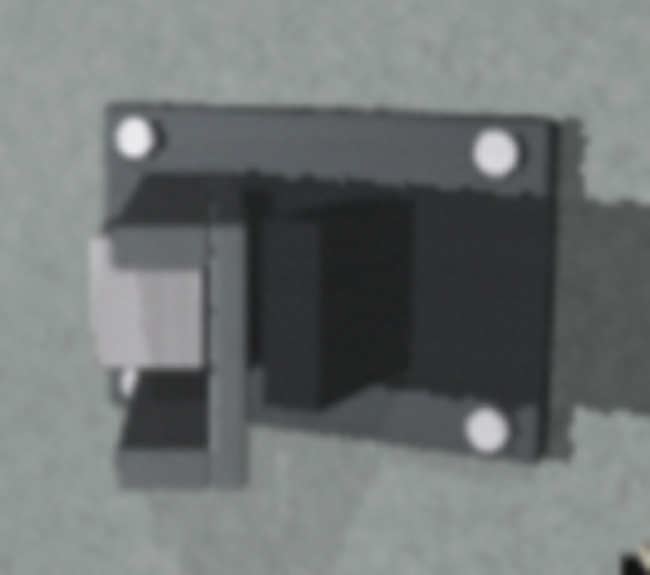

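Run:
```python
from bed import *
z=np.load("w1.npz"); W=z["W"]
b=(W[...,0]>515)&(W[...,0]<670)&(W[...,1]>-320)&(W[...,1]<-120)&(W[...,2]>25)
Q=(W[b]-np.array([590,-217,50.]))@bedR(10.9)
e=Q[(Q[:,2]>80)&(Q[:,2]<105)&(abs(Q[:,0])<45)]
print("z",np.percentile(e[:,2],[5,50,95]))
for a in range(-14,34,4):
    k=np.sort(e[(e[:,1]>=a)&(e[:,1]<a+4),0])
    if len(k)<2: continue
    g=np.diff(k); i=g.argmax(); print(a,len(k),"x",np.round([k[0],k[i],k[i+1],k[-1]],1), "gapmid",round((k[i]+k[i+1])/2,1))
c=e[abs(e[:,0])<12]; print("floor edge y",np.percentile(c[:,1],[1,50,99]))
s=Q[(abs(Q[:,0])<14)&(Q[:,1]>8)&(Q[:,1]<26)&(Q[:,2]<80)]; print("stop z",np.percentile(s[:,2],[5,25,50,75,95]),"x",np.percentile(s[:,0],[2,98]))
s=Q[(abs(Q[:,0])<30)&(Q[:,1]>8)&(Q[:,2]>5)&(Q[:,2]<25)]; print("stop x",np.percentile(s[:,0],[1,5,95,99]),"y",np.percentile(s[:,1],[1,99]))
for n in["top","side"]:
    zz=np.load(f"{n}.npz"); V=pts(n,zz["d"]); 
    b=(V[...,0]>515)&(V[...,0]<670)&(V[...,1]>-320)&(V[...,1]<-120)&(V[...,2]>25)
    q=(V[b]-np.array([590,-217,50.]))@bedR(10.9); q=q[(q[:,2]>25)&(q[:,2]<85)&(abs(q[:,0])<40)]
    for lo,hi in((25,45),(45,65),(65,85)):
        k=q[(q[:,2]>lo)&(q[:,2]<hi)]; print(n,lo,"L/R cheek tops",np.round(np.percentile(k[(k[:,1]>19)&(k[:,0]<0),0],[5,50,95]),1),np.round(np.percentile(k[(k[:,1]>19)&(k[:,0]>0),0],[5,50,95]),1))
```

```text
z [86.18362175 87.7182174  88.8439836 ]
-2 213 x [-30.8 -22.4 -21.2  29.2] gapmid -21.8
2 157 x [-30.6   3.1   4.4  29. ] gapmid 3.7
6 72 x [-30.8 -20.9  21.1  29. ] gapmid 0.1
10 64 x [-30.7 -21.   21.1  29.1] gapmid 0.1
14 64 x [-30.9 -21.   20.9  29. ] gapmid -0.0
18 65 x [-30.8 -20.7  19.6  29. ] gapmid -0.6
22 72 x [-31.2 -21.   19.7  29.1] gapmid -0.7
26 20 x [-31.1 -21.5  19.8  28.9] gapmid -0.8
floor edge y [-1.7970378   1.62400106  4.99980444]
stop z [13.54525002 14.38840681 14.88420629 15.38308026 16.08870662] x [-13.82746534   8.26027934]
stop x [-21.69357778 -21.53656638  12.41659185  28.63640181] y [ 8.19731261 38.05434164]
top 25 L/R cheek tops [-30.3 -25.5 -22. ] [20.1 25.4 29.6]
top 45 L/R cheek tops [-30.4 -26.  -21.4] [20.4 23.5 29.1]
top 65 L/R cheek tops [-30.6 -26.5 -21.4] [20.2 24.7 30. ]
side 25 L/R cheek tops [-29.2 -26.4 -21.6] [21.8 26.4 31.2]
side 45 L/R cheek tops [-28.7 -24.9 -21. ] [21.4 24.9 32. ]
side 65 L/R cheek tops [-29.9 -26.9 -21.1] [21.1 24.6 30.9]
```

Run:
```python
from h import *
d=np.array([-0.063,-0.571,0.819]); d/=np.linalg.norm(d); plan(np.array([512,96,171])+95*d,axes(d)); print(axes(d))
```

```text
shift cm now-tool [ -3.84 -33.36  22.38] shift cm target-tool [-15.5  -28.85  23.58] turn deg [ 5.   9.  14.6]
[[ 0.99396836 -0.08978288  0.06297573]
 [-0.10966726 -0.81374644  0.57078001]
 [ 0.         -0.57424364 -0.81868446]]
```

Request:
play_rows(deltas="-0.4 -2 1 0 0 0 1; -0.4 -3.4 2.2 0 0 0 1; -0.4 -3.5 2.3 0 0 0 1; -0.4 -3.5 2.3 0 0 0 1; -0.4 -3.5 2.3 0 0 0 1; -0.4 -3.5 2.4 0 0 0 1; -0.4 -3.5 2.5 0 0 0 1; -0.4 -3.5 2.5 0 0 0 1; -0.3 -3.5 2.5 0 0 0 1; -0.2 -3.4 2.4 0 0 0 1; 0 0 0 1.7 3 4.9 1; 0 0 0 1.7 3 4.9 1; 0 0 0 1.7 3 4.9 1; 0 0 0 0 0 0 1; 0 0 0 0 0 0 1")

```text
time: 4.78
tool_pos: [507.7, 42.7, 248.5]
ee_rot: [-2.524, 0.137, -0.042]
force: [-0.2, -0.1, 0.1]
grip_width: 1.0
finger_force: 0.0
```

Run:
```python
from fit import *
d=np.array([-0.063,-0.571,0.819]); d/=np.linalg.norm(d); plan(np.array([512,96,171])+95*d,axes(d)); print(status.state()["joints"])
m=imaging.camera_model("wrist"); p,dep=imaging.capture("wrist"); save("w2",p); W=wpts(dep,m); np.savez("w2.npz",p=p,W=W)
hsv=cv2.cvtColor(p,cv2.COLOR_RGB2HSV)
box=(W[...,0]>450)&(W[...,0]<680)&(W[...,1]>50)&(W[...,1]<250)&(W[...,2]>30)
k=box&(hsv[...,0]>12)&(hsv[...,0]<34)&(hsv[...,1]>90)
n,l,st,_=cv2.connectedComponentsWithStats(k.astype(np.uint8),connectivity=4)
for i in range(1,n):
    if st[i,4]<80: continue
    Q=W[l==i]; cc,dd,r,t,e=fitcyl(Q)
    print(st[i],"r",round(r,1),"d",np.round(dd,3),"top",np.round(cc+dd*t[1],1),"rms",round(e,2),"len",np.round(t[1]-t[0]))
```

```text
shift cm now-tool [-0.16  0.07 -0.08] shift cm target-tool [-0.16  0.07 -0.08] turn deg [-0.2  0.1  0.1]
[ 0.85609529  0.36601831 -0.70649208  1.93581593 -0.44888003  1.01773986
 -1.24424359]
[232  53  53  55 785] r 19.9 d [-0.038 -0.568  0.822] top [611.5  87.6 172.8] rms 1.2 len 150.0
[ 242  120   43   97 1696] r 24.2 d [-0.136 -0.552  0.823] top [541.4  91.3 173. ] rms 4.21 len 151.0
```

View pics/w2.png

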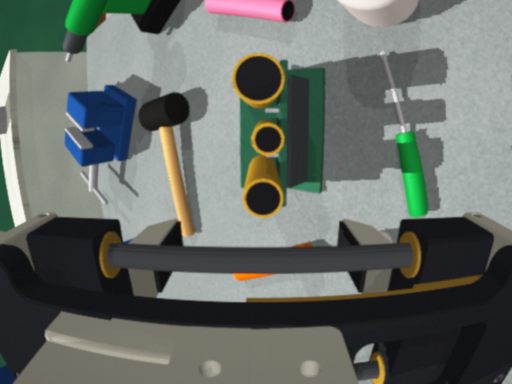

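The wrist view shows the three open sleeve tops at about (259,78), (267,139) and (263,197). The last is the medium-width one, sleeve a, and it sits in line with the tool. I'll fit its rim.

Run:
```python
from fit import *
z=np.load("w2.npz"); W=z["W"]; p=z["p"]; hsv=cv2.cvtColor(p,cv2.COLOR_RGB2HSV)
d=np.array([-0.063,-0.571,0.819]); d/=np.linalg.norm(d); M=axes(d)
k=(hsv[...,0]>12)&(hsv[...,0]<34)&(hsv[...,1]>90)&np.isfinite(W[...,0])
for nm,(r0,r1,rad) in dict(a=(152,218,18),b=(118,156,14),c=(50,108,22)).items():
    mm=np.zeros_like(k); mm[r0:r1,230:292]=1; Q=W[mm&k]; c=np.array([512,96,171])
    L=(Q-c)@M; h=-L[:,2]; top=np.percentile(h,97); ring=L[(h>top-4)]
    f=lambda q: np.hypot(ring[:,0]-q[0],ring[:,1]-q[1])-q[2]
    s=least_squares(f,[ring[:,0].mean(),ring[:,1].mean(),rad],loss="soft_l1",f_scale=1)
    C=c+M@np.array([s.x[0],s.x[1],-top]); print(nm,"r",round(s.x[2],1),"top",np.round(C,1),"n",len(ring),"extent",np.round(np.ptp(ring[:,:2],axis=0),1))
    if nm=="a":
        body=Q[h<top-6]; 
        # fit cylinder radius fixed at 18
        def par(q): dd=np.array([q[2],q[3],1.]); return np.array([q[0],q[1],C[2]]),dd/np.linalg.norm(dd)
        def g(q):
            cc,dd=par(q); v=body-cc; return np.linalg.norm(v-np.outer(v@dd,dd),axis=1)-18
        o=least_squares(g,[C[0],C[1],d[0]/d[2],d[1]/d[2]],loss="soft_l1",f_scale=1)
        print("cyl",par(o.x),len(body),np.std(o.fun)); Ca=C
for g in (30,33):
    plan(Ca-d*(g+11),M)
```

```text
a r 16.1 top [510.9  95.9 169.9] n 574 extent [57.1 35.6]
cyl (array([510.1547245 ,  96.00877567, 169.88219113]), array([-0.05915718, -0.57071233,  0.8190164 ])) 685 11.161797320259744
b r 12.0 top [560.2  87.  167.9] n 430 extent [26.8 27.5]
c r 19.8 top [611.6  87.8 172.5] n 669 extent [43.2 42.7]
shift cm now-tool [-0.25  0.22 13.58] shift cm target-tool [-0.28  0.18 13.58] turn deg [-0.2  0.1  0.1]
shift cm now-tool [-0.25  0.22 13.88] shift cm target-tool [-0.28  0.18 13.88] turn deg [-0.2  0.1  0.1]
```

Request:
play_rows(deltas="-0.3 0.2 2 0 0 0 0.65; 0 0 3 0 0 0 0.65; 0 0 3 0 0 0 0.65; 0 0 2 0 0 0 0.65; 0 0 1.5 0 0 0 0.65; 0 0 1.2 0 0 0 0.65; 0 0 0.6 0 0 0 0.65; 0 0 0.3 0 0 0 0.65; 0 0 0 0 0 0 0.65", grip_force=10)

```text
time: 5.95
tool_pos: [512.4, 119.8, 135.9]
ee_rot: [-2.523, 0.139, -0.041]
force: [-0.1, -0.8, 0.2]
grip_width: 0.651
finger_force: 0.0
```

Run:
```python
from fit import *
d=np.array([-0.062,-0.571,0.819]); d/=np.linalg.norm(d); M=axes(d)
plan(np.array([510.2,95.9,170])-41*d,M); print(status.state()["force"])
p,dep=imaging.capture("wrist"); save("w3",p)
```

```text
shift cm now-tool [ 0.04  0.   -0.07] shift cm target-tool [ 0.04  0.   -0.07] turn deg [-0.2  0.1 -0.1]
[-0.06650618 -0.82506552  0.18088406]
```

View pics/w3.png

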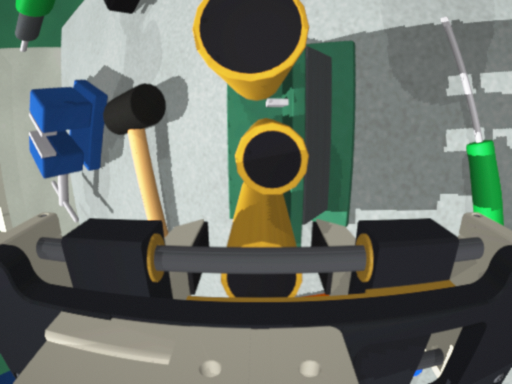

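The sleeve sits centred between the two fingers (columns 207 and 313, sleeve centre about 262). Now I close at 10 N.

Request:
play_rows(deltas="0 0 0 0 0 0 0.5; 0 0 0 0 0 0 0.42; 0 0 0 0 0 0 0.3; 0 0 0 0 0 0 0.3; 0 0 0 0 0 0 0.3", grip_force=10)

```text
time: 6.62
tool_pos: [512.3, 119.7, 135.8]
ee_rot: [-2.523, 0.139, -0.04]
force: [-0.7, -1.9, 1.9]
grip_width: 0.391
finger_force: 10.0
```

Request:
play_rows(deltas="0 -0.1 -0.3 0 0 0 0.3; 0 0 -0.7 0 0 0 0.3; 0 0 -1 0 0 0 0.3; 0 0 -1.5 0 0 0 0.3; 0 0 -1.5 0 0 0 0.3; 0 0 -1.5 0 0 0 0.3; 0 0 -1.5 0 0 0 0.3; 0 0 -2 0 0 0 0.3; 0 0 -2 0 0 0 0.3; 0 0 -2 0 0 0 0.3; 0 0 -1.5 0 0 0 0.3; 0 0 -1 0 0 0 0.3; 0 0 0 0 0 0 0.3")

```text
time: 8.25
tool_pos: [502.6, 25.5, 271.4]
ee_rot: [-2.523, 0.139, -0.041]
force: [-0.1, 1.2, -1.1]
grip_width: 0.393
finger_force: 10.0
```

```bash
cat >> bed.py <<'E'
B=bedR(10.9); O=np.array([590,-217,50.])+B@np.array([-0.6,4.8,-2.3])
MB=axes(B[:,2])
def tgt(foot_z,y=20.,g=41,x=0.):  # TCP for foot at bed z
    return O+B@np.array([x,y,foot_z+150-g])
E
python3 - <<'E'
from bed import *
print(O,MB); s=status.state(); print(s["force"],s["finger_force"])
t=tgt(115,y=24); print(t); plan(t,MB)
E
```

```text
[ 588.40731002 -211.90227903   50.40814157] [[ 0.98195871  0.16376146 -0.09454772]
 [ 0.18909544 -0.85040119  0.49097936]
 [-0.         -0.5        -0.8660254 ]]
[-0.11107258  1.20819678 -1.08511363] 9.981177002191544
[ 605.65572466 -301.47202628  256.39783202]
shift cm now-tool [ 13.83  26.47 -16.9 ] shift cm target-tool [  3.94  30.24 -15.73] turn deg [ -5.2  -9.2 -14.5]
```

Request:
play_rows(deltas="0.4 1 -0.7 0 0 0 0.3; 0.8 1.8 -1.2 0 0 0 0.3; 1.2 2.3 -1.5 0 0 0 0.3; 1.3 2.5 -1.6 0 0 0 0.3; 1.3 2.5 -1.6 0 0 0 0.3; 1.3 2.5 -1.6 0 0 0 0.3; 1.3 2.5 -1.6 0 0 0 0.3; 1.3 2.5 -1.6 0 0 0 0.3; 1.3 2.5 -1.6 0 0 0 0.3; 1.3 2.5 -1.6 0 0 0 0.3; 1.3 2.2 -1.4 0 0 0 0.3; 1 1.7 -0.9 0 0 0 0.3; 0 0 0 -1.7 -3 -4.8 0.3; 0 0 0 -1.7 -3.1 -4.8 0.3; 0 0 0 -1.8 -3.1 -4.9 0.3; 0 0 0 0 0 0 0.3; 0 0 0 0 0 0 0.3")

```text
time: 10.38
tool_pos: [604.8, -302.3, 254.4]
ee_rot: [-2.607, -0.244, 0.07]
force: [0.3, -0.1, -2.2]
grip_width: 0.391
finger_force: 10.0
```

Run:
```python
from bed import *
s=status.state(); print(s["force"],s["finger_force"],s["joints"])
t=tgt(115,y=24); plan(t,MB); m=imaging.camera_model("wrist"); p,dep=imaging.capture("wrist"); save("w4",p); W=wpts(dep,m); np.savez("w4.npz",p=p,W=W)
q,A,_=tool(); hsv=cv2.cvtColor(p,cv2.COLOR_RGB2HSV)
br=(hsv[...,0]>12)&(hsv[...,0]<34)&(hsv[...,1]>90)&np.isfinite(W[...,0])
L=(W-q)@A; k=br&(abs(L[...,0])<40)&(abs(L[...,1])<40)&(L[...,2]<130)
print("sleeve in tool frame",np.round(np.percentile(L[k],[1,50,99],axis=0),1),k.sum())
for lo in (20,45,70,95):
    j=k&(L[...,2]>lo)&(L[...,2]<lo+20); 
    if j.sum(): print(lo,j.sum(),np.round(np.percentile(L[j],[2,98],axis=0),1)[:,:2].tolist())
```

```text
[ 0.30173794 -0.10324121 -2.20143267] 9.987338483333588 [ 0.87374916  0.81860756 -0.51737348  1.11209097 -0.04652287  1.60849901
 -0.93726247]
shift cm now-tool [ 0.1  -0.15 -0.14] shift cm target-tool [ 0.1  -0.15 -0.14] turn deg [-0.1  0.1 -0.2]
sleeve in tool frame [[ -8.5 -29.  -91.3]
 [ 18.1   0.5 -36.7]
 [ 33.5  37.5  95.7]] 6892
20 407 [[8.1, -16.6], [18.9, 14.8]]
45 282 [[8.0, -16.5], [19.0, 15.0]]
70 196 [[8.8, -16.2], [19.0, 14.8]]
95 78 [[9.3, -16.1], [19.1, 14.4]]
```

View pics/w4.png

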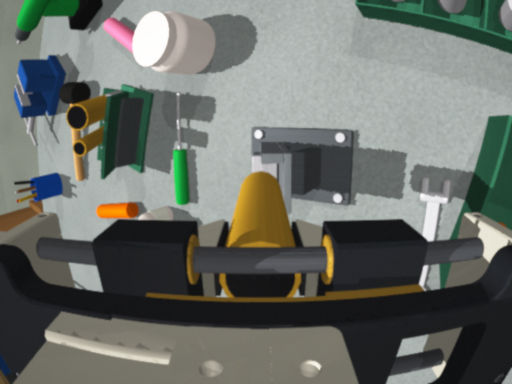

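The sleeve hangs straight along the tool (edge drift about 0.2 mm over 75 mm), centred over the channel near (270,170). I'll lower it in steps.

Request:
play_rows(deltas="0 0.05 0.9 0 0 0 0.3; 0 0 1 0 0 0 0.3; 0 0 0.5 0 0 0 0.3; 0 0 0.5 0 0 0 0.3; 0 0 0.5 0 0 0 0.3; 0 0 0.5 0 0 0 0.3; 0 0 0 0 0 0 0.3")

```text
time: 11.3
tool_pos: [601.4, -282.0, 221.2]
ee_rot: [-2.606, -0.249, 0.07]
force: [-0.9, -0.3, -1.3]
grip_width: 0.392
finger_force: 10.0
```

```bash
cat > st.py <<'E'
from bed import *
q,A,s=tool(); b=B.T@(q-O); print("bed TCP",np.round(b,2),"foot z",round(b[2]-109,2),"F bed",np.round(B.T@s["force"],2),"torque",np.round(B.T@s["wrist_torque"],2),"grip",round(s["finger_force"],1),"t",s["time"],"turn",np.round(np.degrees(R.from_matrix(A.T@MB).as_rotvec()),2))
E
python3 st.py
```

```text
bed TCP [ -0.44  23.71 183.58] foot z 74.58 F bed [-0.9  -0.75 -1.12] torque [-0.75  0.02  0.01] grip 10.0 t 11.3 turn [-0.09  0.12 -0.02]
```

Request:
play_rows(deltas="-0.05 0.1 0.5 0 0 0 0.3; 0 0.1 0.5 0 0 0 0.3; 0 0 0.5 0 0 0 0.3; 0 0 0.5 0 0 0 0.3; 0 0 0.5 0 0 0 0.3; 0 0 0 0 0 0 0.3; 0 0 0 0 0 0 0.3")

```text
time: 12.18
tool_pos: [599.2, -271.9, 199.1]
ee_rot: [-2.607, -0.249, 0.069]
force: [0.1, -0.3, -1.8]
grip_width: 0.391
finger_force: 10.0
```

```bash
python3 st.py
python3 - <<'E'
from bed import *
m=imaging.camera_model("wrist"); p,dep=imaging.capture("wrist"); W=wpts(dep,m)
L=(W-O)@B; hsv=cv2.cvtColor(p,cv2.COLOR_RGB2HSV); br=(hsv[...,0]>12)&(hsv[...,0]<34)&(hsv[...,1]>90)
for lo,hi in((55,75),(75,89),(89,120),(120,150)):
    a=L[br&(L[...,2]>lo)&(L[...,2]<hi)&(abs(L[...,0])<40)&(abs(L[...,1])<60)]
    g=L[~br&(L[...,2]>lo)&(L[...,2]<hi)&(abs(L[...,0])<40)&(abs(L[...,1]-10)<20)]
    print(lo,len(a),np.round(np.percentile(a,[2,98],axis=0)[:,:2],1).tolist() if len(a) else 0,len(g),np.round(np.sort(g[:,0])[::max(1,len(g)//12)],0).tolist() if len(g) else 0)
p,_=imaging.capture("side"); save("s5",cv2.resize(p[130:215,250:340],None,fx=6,fy=6,interpolation=cv2.INTER_CUBIC))
E
```

```text
bed TCP [ -0.77  21.58 159.28] foot z 50.28 F bed [ 0.07 -1.22 -1.41] torque [-0.78  0.   -0.02] grip 10.0 t 12.175 turn [-0.05  0.07 -0.02]
55 116 [[6.2, 5.6], [17.8, 38.5]] 181 [-10.0, -4.0, 2.0, 9.0, 13.0, 29.0, 30.0, 30.0, 30.0, 30.0, 30.0, 30.0, 31.0]
75 138 [[7.0, 6.5], [17.9, 37.9]] 215 [-20.0, -1.0, 7.0, 13.0, 18.0, 23.0, 30.0, 30.0, 30.0, 30.0, 30.0, 30.0, 31.0]
89 439 [[6.5, 6.2], [17.9, 38.1]] 912 [-21.0, -9.0, -3.0, 3.0, 9.0, 15.0, 21.0, 23.0, 24.0, 26.0, 27.0, 29.0]
120 670 [[6.7, 6.4], [17.9, 38.2]] 1 [5.0]
```

View pics/s5.png

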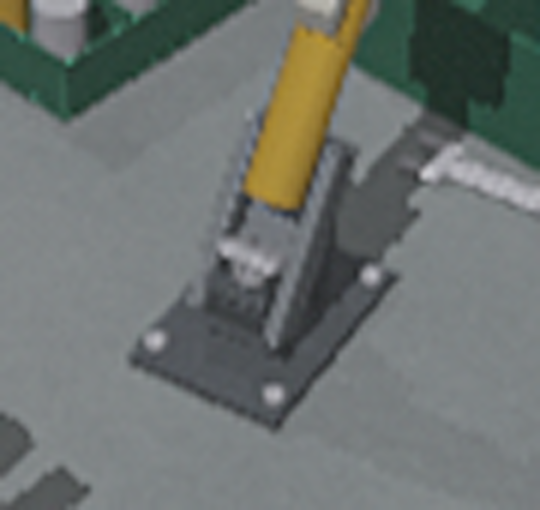

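The side crop shows the sleeve between the cheeks, its foot (275,195) still clear of the pale plunger plate (245,255). I'll keep lowering it slowly.

Request:
play_rows(deltas="0 0.1 0.4 0 0 0 0.3; 0 0.1 0.4 0 0 0 0.3; 0 0 0.4 0 0 0 0.3; 0 0 0.4 0 0 0 0.3; 0 0 0.3 0 0 0 0.3; 0 0 0.3 0 0 0 0.3; 0 0 0 0 0 0 0.3; 0 0 0 0 0 0 0.3")

```text
time: 13.28
tool_pos: [597.4, -262.8, 179.1]
ee_rot: [-2.607, -0.249, 0.069]
force: [0.5, 0.4, -1.4]
grip_width: 0.387
finger_force: 10.0
```

```bash
python3 st.py
```

```text
bed TCP [ -0.82  19.57 137.26] foot z 28.26 F bed [ 0.53 -0.41 -1.4 ] torque [-0.79  0.05  0.07] grip 10.0 t 13.275 turn [-0.05  0.07 -0.02]
```

Request:
play_rows(deltas="0 0 0.2 0 0 0 0.3; 0 0 0.2 0 0 0 0.3; 0 0 0.2 0 0 0 0.3; 0 0 0 0 0 0 0.3; 0 0 0 0 0 0 0.3")

```text
time: 13.9
tool_pos: [596.8, -259.7, 173.8]
ee_rot: [-2.607, -0.249, 0.069]
force: [-0.6, 0.4, -1.5]
grip_width: 0.391
finger_force: 10.0
```

```bash
python3 st.py
```

```text
bed TCP [ -0.84  19.68 131.12] foot z 22.12 F bed [-0.54 -0.28 -1.52] torque [-0.84  0.03  0.  ] grip 10.0 t 13.9 turn [-0.06  0.08 -0.01]
```

Request:
play_rows(deltas="0 0 0.1 0 0 0 0.3; 0 0 0.1 0 0 0 0.3; 0 0 0 0 0 0 0.3; 0 0 0 0 0 0 0.3")

```text
time: 14.4
tool_pos: [596.5, -258.8, 172.0]
ee_rot: [-2.607, -0.249, 0.069]
force: [-0.3, 0.5, -1.3]
grip_width: 0.39
finger_force: 10.0
```

```bash
python3 st.py
```

```text
bed TCP [ -0.9   19.6  129.13] foot z 20.13 F bed [-0.22 -0.21 -1.41] torque [-0.79 -0.01 -0.07] grip 10.0 t 14.4 turn [-0.06  0.08 -0.02]
```

Request:
play_rows(deltas="0 0 0.1 0 0 0 0.3; 0 0 0.1 0 0 0 0.3; 0 0 0 0 0 0 0.3; 0 0 0 0 0 0 0.3")

```text
time: 14.9
tool_pos: [596.4, -257.8, 170.3]
ee_rot: [-2.607, -0.249, 0.069]
force: [1.0, 0.5, -2.2]
grip_width: 0.391
finger_force: 10.0
```

```bash
python3 st.py
```

```text
bed TCP [ -0.87  19.67 127.11] foot z 18.11 F bed [ 1.12 -0.82 -2.08] torque [-0.79 -0.04 -0.  ] grip 10.0 t 14.9 turn [-0.06  0.08 -0.01]
```

Request:
play_rows(deltas="0 0 0.1 0 0 0 0.3; 0 0 0 0 0 0 0.3; 0 0 0 0 0 0 0.3")

```text
time: 15.28
tool_pos: [596.3, -257.4, 169.5]
ee_rot: [-2.607, -0.249, 0.069]
force: [0.4, 0.4, -1.9]
grip_width: 0.389
finger_force: 10.0
```

```bash
python3 st.py
```

```text
bed TCP [ -0.87  19.56 126.23] foot z 17.23 F bed [ 0.43 -0.62 -1.79] torque [-0.81 -0.04 -0.05] grip 10.0 t 15.275 turn [-0.05  0.08 -0.02]
```

Request:
play_rows(deltas="0 0 0.1 0 0 0 0.3; 0 0 0 0 0 0 0.3; 0 0 0 0 0 0 0.3")

```text
time: 15.65
tool_pos: [596.2, -256.9, 168.7]
ee_rot: [-2.607, -0.249, 0.069]
force: [0.3, -0.9, -1.0]
grip_width: 0.392
finger_force: 10.0
```

```bash
python3 st.py
```

```text
bed TCP [ -0.86  19.58 125.23] foot z 16.23 F bed [ 0.1  -1.34 -0.44] torque [-0.83 -0.    0.03] grip 10.0 t 15.65 turn [-0.05  0.07 -0.02]
```

Request:
play_rows(deltas="0 0 0.1 0 0 0 0.3; 0 0 0 0 0 0 0.3; 0 0 0 0 0 0 0.3")

```text
time: 16.02
tool_pos: [596.1, -256.4, 167.8]
ee_rot: [-2.607, -0.249, 0.069]
force: [0.8, -1.1, -0.3]
grip_width: 0.395
finger_force: 10.0
```

```bash
python3 st.py
```

```text
bed TCP [ -0.86  19.59 124.26] foot z 15.26 F bed [ 0.53 -1.2   0.4 ] torque [-0.8  -0.03  0.03] grip 10.0 t 16.025 turn [-0.05  0.07 -0.02]
```

Request:
play_rows(deltas="0 0 0.1 0 0 0 0.3; 0 0 0 0 0 0 0.3; 0 0 0 0 0 0 0.3")

```text
time: 16.4
tool_pos: [596.0, -255.9, 166.9]
ee_rot: [-2.607, -0.249, 0.068]
force: [1.8, -1.0, 0.6]
grip_width: 0.392
finger_force: 10.0
```

```bash
python3 st.py
```

```text
bed TCP [ -0.82  19.58 123.24] foot z 14.24 F bed [ 1.54 -0.84  1.19] torque [-0.84 -0.02 -0.01] grip 10.0 t 16.4 turn [-0.05  0.07 -0.02]
```

Request:
play_rows(deltas="0 0 0.1 0 0 0 0.3; 0 0 0 0 0 0 0.3; 0 0 0 0 0 0 0.3")

```text
time: 16.77
tool_pos: [595.9, -255.4, 166.1]
ee_rot: [-2.607, -0.249, 0.069]
force: [1.1, -1.9, 1.0]
grip_width: 0.387
finger_force: 10.0
```

```bash
python3 st.py
```

```text
bed TCP [ -0.86  19.59 122.24] foot z 13.24 F bed [ 0.77 -1.28  1.93] torque [-0.83  0.01  0.01] grip 10.0 t 16.775 turn [-0.05  0.07 -0.02]
```

Request:
play_rows(deltas="0 0 0.1 0 0 0 0.3; 0 0 0 0 0 0 0.3; 0 0 0 0 0 0 0.3")

```text
time: 17.15
tool_pos: [595.8, -254.9, 165.2]
ee_rot: [-2.607, -0.249, 0.068]
force: [0.5, -1.4, 2.3]
grip_width: 0.386
finger_force: 10.0
```

```bash
python3 st.py
python3 - <<'E'
from bed import *
# slip check: sleeve upper rim position behind TCP, seen by wrist
for n in ("w4",):
    pass
z=np.load("w4.npz"); 
m=imaging.camera_model("wrist"); p,dep=imaging.capture("wrist"); W=wpts(dep,m); q,A,_=tool()
L=(W-q)@A; hsv=cv2.cvtColor(p,cv2.COLOR_RGB2HSV); br=(hsv[...,0]>12)&(hsv[...,0]<34)&(hsv[...,1]>90)
a=L[br&(abs(L[...,0]-10)<20)&(abs(L[...,1])<8)&(L[...,2]<60)]
print("lowest rim tool z now",np.round(np.sort(a[:,2])[:6],1),np.round(np.percentile(a[:,2],[1,5]),1))
p0=z["p"]; q0=np.array([604.8,-302.3,254.4]); A0=R.from_rotvec([-2.607,-0.244,0.07]).as_matrix(); L=(z["W"]-q0)@A0
hsv=cv2.cvtColor(p0,cv2.COLOR_RGB2HSV); br=(hsv[...,0]>12)&(hsv[...,0]<34)&(hsv[...,1]>90)
a=L[br&(abs(L[...,0]-10)<20)&(abs(L[...,1])<8)&(L[...,2]<60)]
print("before",np.round(np.sort(a[:,2])[:6],1),np.round(np.percentile(a[:,2],[1,5]),1))
E
```

```text
bed TCP [ -0.83  19.58 121.24] foot z 12.24 F bed [ 0.23 -0.1   2.72] torque [-0.83 -0.04 -0.03] grip 10.0 t 17.15 turn [-0.05  0.07 -0.02]
lowest rim tool z now [-92.4 -92.3 -92.2 -92.2 -92.1 -91.9] [-91.4 -85.9]
before [-92.2 -92.1 -92.1 -92.  -92.  -91.9] [-91.5 -85.8]
```

Request:
play_rows(deltas="0 0 0.05 0 0 0 0.3; 0 0 0 0 0 0 0.3; 0 0 0 0 0 0 0.3; 0 0 0 0 0 0 0.3; 0 0 0 0 0 0 0.3; 0 0 0 0 0 0 0.3; 0 0 0 0 0 0 0.3")

```text
time: 18.08
tool_pos: [595.7, -254.6, 164.7]
ee_rot: [-2.607, -0.249, 0.069]
force: [1.1, -2.3, 1.1]
grip_width: 0.389
finger_force: 10.0
```

```bash
python3 st.py
```

```text
bed TCP [ -0.91  19.59 120.61] foot z 11.61 F bed [ 0.67 -1.55  2.16] torque [-0.86 -0.12  0.02] grip 10.0 t 18.075 turn [-0.06  0.08 -0.02]
```

Request:
play_rows(deltas="0 0 0 0 0 0 0.3; 0 0 0 0 0 0 0.3; 0 0 0 0 0 0 0.3; 0 0.05 -0.1 0 0 0 0.3; 0 0.05 -0.1 0 0 0 0.3; 0 0 -0.1 0 0 0 0.3; 0 0 0 0 0 0 0.3; 0 0 0 0 0 0 0.3")

```text
time: 19.08
tool_pos: [596.0, -256.6, 166.6]
ee_rot: [-2.606, -0.249, 0.069]
force: [0.7, -0.2, 0.7]
grip_width: 0.391
finger_force: 10.0
```

```bash
python3 st.py
```

```text
bed TCP [ -0.96  18.89 123.31] foot z 14.31 F bed [0.65 0.02 0.76] torque [-0.4  -0.06  0.01] grip 10.0 t 19.075 turn [-0.09  0.11 -0.01]
```

The moment about x has dropped, so the sleeve now rests on the channel floor. I release it gently and back out along the axis.

Request:
play_rows(deltas="0 0 0 0 0 0 0.4; 0 0 0 0 0 0 0.42; 0 0 0 0 0 0 0.48; 0 0 0 0 0 0 0.55; 0 0 0 0 0 0 0.62; 0 0 0 0 0 0 0.65; 0 0 0 0 0 0 0.65; 0 0 -0.5 0 0 0 0.65; 0 0 -1 0 0 0 0.65; 0 0 -1.5 0 0 0 0.65; 0 0 -2 0 0 0 0.65; 0 0 -3 0 0 0 0.65; 0 0 -3 0 0 0 0.65; 0 0 -3 0 0 0 0.65; 0 0 -2 0 0 0 0.65; 0 0 0 0 0 0 0.65; 0 0 0 0 0 0 0.65; 0 0 0 0 0 0 0.65")

```text
time: 21.32
tool_pos: [611.2, -334.8, 304.3]
ee_rot: [-2.605, -0.249, 0.071]
force: [-0.3, -0.4, 0.6]
grip_width: 0.651
finger_force: 0.0
```

Run:
```python
from bed import *
print(status.state()["force"])
m=imaging.camera_model("wrist"); p,dep=imaging.capture("wrist"); W=wpts(dep,m); L=(W-O)@B
hsv=cv2.cvtColor(p,cv2.COLOR_RGB2HSV); br=(hsv[...,0]>12)&(hsv[...,0]<34)&(hsv[...,1]>90)
a=L[br&(abs(L[...,0])<30)&(abs(L[...,1]-18)<30)&(L[...,2]>20)&(L[...,2]<200)]
print(len(a),np.round(np.percentile(a,[2,50,98],axis=0),1))
for lo in (60,90,120,145):
    k=a[(a[:,2]>lo)&(a[:,2]<lo+22)]; 
    if len(k): print(lo,np.round(np.percentile(k,[2,98],axis=0)[:,:2],1).tolist())
q,_=imaging.capture("side")
save("end",np.hstack([cv2.resize(p,(400,300)),cv2.resize(q[125:230,200:340],(400,300),interpolation=cv2.INTER_CUBIC)]))
```

```text
[-0.30231499 -0.43258329  0.60361308]
882 [[-15.5   1.7  41.8]
 [ 13.2  19.5 163.3]
 [ 18.6  34.5 166.3]]
60 [[6.0, 1.9], [16.7, 34.8]]
90 [[-15.4, -3.5], [19.1, 34.0]]
120 [[7.9, 3.4], [18.6, 34.1]]
145 [[-15.8, 1.7], [18.3, 34.4]]
```

View pics/end.png

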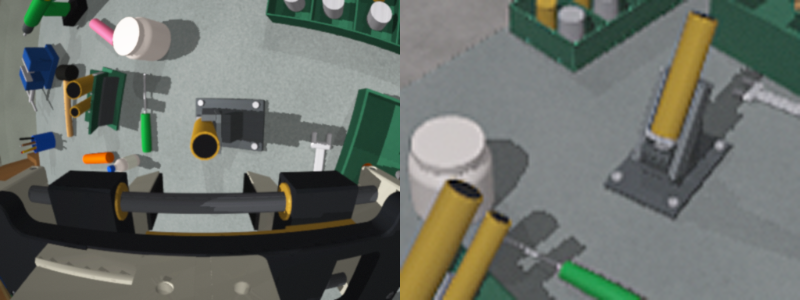

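The left half shows the sleeve's open top in the cradle at (205,140). The right half shows it lying in the channel with its foot on the plunger plate, and the other two sleeves still in the rack. The numbers agree: axis at y ≈ 18, foot at about 15.5 mm.

```bash
python3 -c "
from rig import order; print(order.finish_job())"
```

```text
the job is handed in; nothing more can be done
None
```

I placed the 36 mm sleeve in the cradle channel on the spring stop, after pressing the plunger in about 6 mm (judged from position and force) and holding it for over half a second; I then let go and handed the job in at about 21 s, with the other two sleeves still in the rack.

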